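# Find the comb gauge that fits the lead-screw spindle

## Task

Three comb gauges stand in the tray; find the one whose teeth fit the thread of the spindle in the front place of the holder (the one nearest the robot), trying them on the thread one by one and feeling along it for the grooves, pressing lightly: a comb must never bear on a spindle with more than 40 N. Leave the one that seats fully home standing in the thread, upright, square to the spindle's axis and near the middle of its length, let go; the other two must stand upright in the tray. Do not shift the other things on the bench.

Things in the scene. Friction and masses are not known exactly. Their poses are not given: they have to be found in the camera images.
- comb_a: Aluminium comb gauge, loose, 90 g, 57 mm tall, 50 mm long (y): 7 pairs of teeth 8 mm apart, each 2.4 mm wide along y, pairs spread at 45 degrees as an inverted V (inner apex 15.6 mm over the origin, 39 mm wide in x). Origin: middle of the underside, at tooth-tip level; z up. Grip tab 12 mm thick (x), 36 mm long (y), 26 to 57 mm over the origin. Stands by itself.
- comb_b: Aluminium comb gauge, loose, 90 g, 57 mm tall, 53 mm long (y): 6 pairs of teeth 10 mm apart, each 3.0 mm wide along y, pairs spread at 45 degrees as an inverted V (inner apex 15.6 mm over the origin, 39 mm wide in x). Origin: middle of the underside, at tooth-tip level; z up. Grip tab 12 mm thick (x), 36 mm long (y), 26 to 57 mm over the origin. Stands by itself.
- comb_c: Aluminium comb gauge, loose, 90 g, 57 mm tall, 52 mm long (y): 5 pairs of teeth 12 mm apart, each 3.6 mm wide along y, pairs spread at 45 degrees as an inverted V (inner apex 15.6 mm over the origin, 39 mm wide in x). Origin: middle of the underside, at tooth-tip level; z up. Grip tab 12 mm thick (x), 36 mm long (y), 26 to 57 mm over the origin. Stands by itself.
- tray: A flat grey plastic tray fixed to the bench, 236 mm (x) by 92 mm (y), floor 4 mm thick, walls 4 mm thick rising to 12 mm. Origin at the centre of its underside. The three combs stand on its floor in a row along its x, about 75 mm apart, their y along the tray's y.
- holder: Fixed dark steel plate 210 x 190 x 8 mm with three pairs of grey end blocks (54 mm high, 134 mm clear between a pair) carrying three parallel spindles at equal height. Origin on the bench under the middle of the front one; the plate reaches 30 mm before and 180 mm behind it; the other spindles lie 85 and 150 mm behind (+x).
- front_axis (a point): Midpoint of the front place, on the axis of the spindle there, 45 mm above the bench; y along the spindle, z up. A fully seated comb has its origin 1.4 mm above this point; riding on the crests, 8.5 mm above. A comb of the wrong pitch cannot sink in. Wedged against the sides of a groove, a comb bears on it with twice the push or more: 3 to 5 N of push is plenty.
- spindle_a: One of three fixed steel spindles, pitch 8, 10 or 12 mm (one each, not told which); the one in the front place changes. Origin on the axis, y along it. Crests 34 mm, roots 24 mm in diameter, thread to 42 mm either side of the origin or more. Grooves 3/4 pitch wide at the crests, half a pitch at the root; where they lie is not told.
- spindle_b: One of three fixed steel spindles, pitch 8, 10 or 12 mm (one each, not told which); the one in the front place changes. Origin on the axis, y along it. Crests 34 mm, roots 24 mm in diameter, thread to 42 mm either side of the origin or more. Grooves 3/4 pitch wide at the crests, half a pitch at the root; where they lie is not told.
- spindle_c: One of three fixed steel spindles, pitch 8, 10 or 12 mm (one each, not told which); the one in the front place changes. Origin on the axis, y along it. Crests 34 mm, roots 24 mm in diameter, thread to 42 mm either side of the origin or more. Grooves 3/4 pitch wide at the crests, half a pitch at the root; where they lie is not told.
- screwdriver: A loose screwdriver 170 mm long lying between tray and holder; a bystander.
- mouse: A loose black computer mouse about 65 mm long, 33 mm high; a bystander.
- drive: A loose black portable drive, 75 x 110 x 14 mm; a bystander.
- mug: A loose white mug, 80 mm across, 95 mm high; a bystander.
- spray_can: A loose spray can, 60 mm across, 190 mm high; a bystander.
- hex_nut: A loose steel nut, 34 mm across, 13 mm high, on the holder's base plate behind the front spindle; a bystander.
- bearing: A loose steel bearing ring, 42 mm across, 12 mm high; a bystander.

How it is judged:
By the outcome, as a careful person would: the job done as asked, in the order asked, and still so for the second after the job is handed in, with the robot touching nothing.
It also fails if it takes over 72 s, if anything falls off the work surface, if the arm or the gripper's body presses on something with over 40 N, if the wrist force passes 120 N, or if a joint passes its speed limit or range.

## Robot

A 7-joint arm with a two-finger parallel gripper is mounted at the origin on the work surface. World frame = base frame: x ahead of the robot, y to its left, z up, the work surface at z = 0. Lengths are in m, angles in rad, forces in N, time in s.
With the tool pointing down it reaches from about 0.4 to 0.925 m from the base axis. Payload 4.1 kg.
Tool frame: the origin (TCP) lies midway between the tips of the shut fingers; the grasp point (between the pads) lies 19 mm behind it (manip.grasp_offset is the distance from the TCP to the grasp point, in m); z points along the fingers, y is the line along which they close (so a half turn about z gives the same grasp; the last joint's range is limited). The gripper opens to 85 mm and grips with 20 to 120 N. Pads are 22 mm wide; open, the fingers measure 114 mm over their backs; the gripper's body (76 mm by 85 mm) begins 54 mm behind the grasp point. The pads swing forward as they close: fully open they stand 13 mm farther back than shut.
Start: joints at [-1.432, 0.398, 0.045, 1.537, -0.019, 1.207, -0.051], TCP at [0.153, 0.632, 0.231] pointing down, gripper open.
Joint ranges: [-2.82, 2.82], [-0.49, 2.23], [-1.37, 1.46], [0, 2.46], [-1.36, 4.5], [0.23, 2], [-2.94, 2.94]. Speed limits (rad/s): [2.57, 2.57, 3.14, 3.14, 3.14, 3.14, 3.14].

## Interface

Orientations are given as a unit quaternion [x, y, z, w].
In Python, from plant import manip gives the robot as it stands.
- The arm moves only by the shell command python3 -m inch 'ROWS' [FORCE]. ROWS is text: rows parted by semicolons, each of 7 numbers parted by spaces: the shift along the world's x, y, z in mm, then the turn, a rotation vector about the world's x, y, z in degrees, then the opening, from -1 (shut) to 1 (fully open). In form: tx ty tz rx ry rz claw; .... A call has exactly 10 rows; each row shifts and turns the commanded pose from where the row before left it; what a row does not reach is not made up. A row lasts 1/8 s, in which the tool goes at most 62.5 mm and 10.7 degrees, less where a joint would pass 70% of its speed; a pose out of reach is approached as far as the arm can. A call is refused whole if a number of a shift passes 62.5 or a number of a turn 10.7, either way. A call with a gripper value outside its range is refused whole. The fingers move at their own pace and stop on an object; FORCE is the grip in N (left out, the last holds). Time passes only in rows, so rows that do not move let the fingers close, or fill a call up. It gives the time, the measured TCP pose, the force, the opening and the grip force at its end, in the units of the state.
- manip.sense(): the state, without advancing time (a new reading comes with each control period).
- manip.camera(name): name is "side" or "top" or "wrist"; returns a dict with "frame" (384x512x3 uint8, blue, green, red), "z_map" (384x512 float32, m along the optical axis (not along the pixel's ray), 0 where there is no reading), "vfov" (degrees; the focal length in pixels is half the picture's height over the tangent of half this angle, whatever the lens; pixels are square), "cx", "cy" (the principal point, pixels), "world_from_camera" (4x4, takes a point from camera to world coordinates); the wrist camera has in their place "mount" (4x4, takes a point from camera to tool coordinates, whose origin is the TCP and whose axes are the flange's). Camera axes: x right, y up, looking along -z (the intrinsics and any distortion apply to the point x, -y, -z); pixel columns grow to the right and rows downward; lengths in m; the calibration is good to about 2 mm. A picture is of the moment at which its call begins: read the wrist's pose just before it.
- manip.hand_in(): hands the job in; it is judged then, once.
The state is a dict: "time_s": time; "joint_pos": joint angles; "dq": joint speeds; "joint_efforts": joint torques, N m; "ee_pos": TCP position; "tool_rot": TCP orientation; "force": force on the tool from outside, world axes, zero at the start; "moment": the same for the moment, N m; "finger_gap": opening from 0.0 (shut) to 1.0 (fully open); "grasp_force": force on a finger pad.
Only numpy, scipy, OpenCV 4.12 (cv2) and the standard library are available. Lean on these libraries where they do the work, as an engineer would, in place of code of your own. Each camera call takes 0.05 s, during which the arm holds its last target. There are 200 camera calls.

## Working session

There is one attempt and no reset: what is moved stays moved. The work goes in short steps, Python scripts to look and compute and a shell command to move; the robot and the scene stay as the last step left them, time stands still between calls to the robot, and variables do not carry over. Pictures are saved under pics/ and viewed, at most 10 in all, crops included, and the job is handed in when it is done.

```bash
ls; mkdir -p pics; cat > h.py <<'E'
import numpy as np, cv2, sys
from plant import manip
def grab(n):
    s=manip.sense(); c=manip.camera(n); return s,c
def pts(c,T):
    z=c["z_map"]; h,w=z.shape; f=h/2/np.tan(np.radians(c["vfov"])/2)
    u,v=np.meshgrid(np.arange(w),np.arange(h))
    P=np.stack([(u-c["cx"])/f*z,-(v-c["cy"])/f*z,-z,np.ones_like(z)],-1)
    return (P@T.T)[...,:3]
E
python3 - <<'E'
from h import *
print(manip.sense())
for n in ("top","side","wrist"):
    s,c=grab(n); cv2.imwrite(f"pics/{n}0.png",c["frame"]); print(n,{k:v for k,v in c.items() if k not in("frame","z_map")})
    np.save(f"{n}0.npy",c,allow_pickle=True)
E
```

```text
pics
{'time_s': 0.0, 'joint_pos': array([-1.43200097,  0.39920579,  0.04501057,  1.53789433, -0.01873523,
        1.20687236, -0.05069441]), 'dq': array([-0.00069231,  0.00170884, -0.00076741,  0.00075096, -0.00195763,
       -0.00042055, -0.0006672 ]), 'joint_efforts': array([-1.94936465e-04, -4.75135589e+01,  1.36505418e+00, -2.54219556e+01,
        1.17042338e-02,  9.57444805e-03,  2.29241351e-06]), 'ee_pos': array([0.15291966, 0.63110332, 0.23024768]), 'tool_rot': array([ 1.18554964e-01,  9.92947008e-01, -9.76785103e-04, -6.91616865e-05]), 'force': array([ 0.58360441, -0.45898602,  0.1940528 ]), 'moment': array([-0.00311052,  0.02041176,  0.01502891]), 'grasp_force': 0.0, 'finger_gap': 0.9981475644992654}
top {'vfov': 49.62775788288883, 'cx': 251.48611297435772, 'cy': 183.64515538880485, 'world_from_camera': array([[ 2.24664276e-02,  9.73226950e-01, -2.28745629e-01,
         1.87889610e-01],
       [-9.99746471e-01,  2.22139573e-02, -3.67880153e-03,
        -2.22304766e-02],
       [ 1.50103685e-03,  2.28770285e-01,  9.73479277e-01,
         1.57205036e+00],
       [ 0.00000000e+
[... 153 characters left out ...]
rld_from_camera': array([[-0.9243953 ,  0.27690624, -0.26232852,  0.21156454],
       [-0.38132103, -0.65399472,  0.6533645 ,  0.76857146],
       [ 0.00935924,  0.70399846,  0.71013983,  0.92452149],
       [ 0.        ,  0.        ,  0.        ,  1.        ]])}
wrist {'vfov': 63.621343950999695, 'cx': 252.3808464152776, 'cy': 184.98765007154466, 'mount': array([[-1.42561618e-03,  9.45198652e-01,  3.26492690e-01,
         8.39829035e-02],
       [ 9.99998881e-01,  1.19963874e-03,  8.93489132e-04,
         1.48284602e-04],
       [ 4.52851445e-04,  3.26493598e-01, -9.45199305e-01,
        -1.43539948e-01],
       [ 0.00000000e+00,  0.00000000e+00,  0.00000000e+00,
         1.00000000e+00]])}
```

```bash
python3 -c "
import cv2,numpy as np
a=cv2.imread('pics/top0.png');cv2.imwrite('pics/top0b.png',cv2.resize(a,(800,600),interpolation=cv2.INTER_CUBIC))"
```

```text
(no output)
```

View pics/top0b.png

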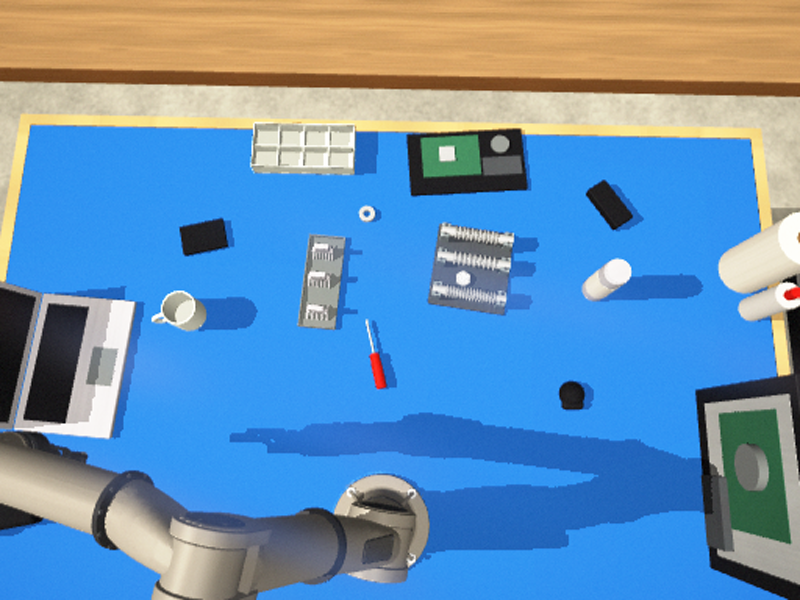

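View pics/side0.png

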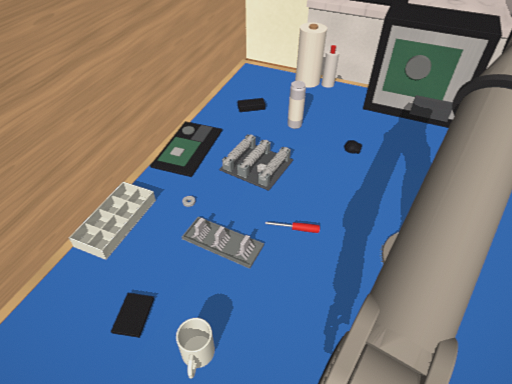

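The top view (800x600 scale) shows the tray with its three combs at (323,283), the holder at (472,268) with the front spindle at (470,294), the nut at (463,278) and the screwdriver at (375,355). The side view shows the same layout.

```bash
python3 - <<'E'
from h import *
c=np.load("top0.npy",allow_pickle=True).item()
P=pts(c,c["world_from_camera"]); z=P[...,2]; 
s=512/800
def box(x0,y0,x1,y1):
    m=np.zeros(z.shape,bool); m[int(y0*s):int(y1*s),int(x0*s):int(x1*s)]=1; return m
hsv=cv2.cvtColor(c["frame"],cv2.COLOR_BGR2HSV)
print("bench z",np.median(z[box(100,250,150,280)]))
nb=(hsv[...,1]<110)
def rect(m,name,mn=20):
    n,l,st,ce=cv2.connectedComponentsWithStats(m.astype(np.uint8))
    for i in range(1,n):
        if st[i,4]<mn: continue
        q=P[l==i]; r=cv2.minAreaRect((q[:,:2]*1000).astype(np.float32))
        print(name,st[i,4],np.round(r[0],1),np.round(r[1],1),round(r[2],1),"z",np.round(np.percentile(q[:,2],[5,50,95])*1000,1))
rect(box(290,228,352,335)&nb&(z>.003)&(z<.2),"tray")
rect(box(290,228,352,335)&(z>.03)&(z<.2),"comb",4)
rect(box(425,215,525,320)&nb&(z>.003),"holder")
rect(box(425,215,525,320)&(z>.045),"spind",5)
rect(box(360,310,390,395)&(z>.006),"screw",3)
E
```

```text
bench z 0.0018347829360462198
tray 1218 [568.  161.7] [ 92.8 235.9] 85.8 z [ 3.6  9.  61.3]
comb 59 [641.5 161.3] [47.3 12.9] 88.7 z [32.2 56.4 67.4]
comb 56 [570.3 167.7] [13.1 49.8] 2.0 z [31.  57.6 65.6]
comb 57 [489.1 167.9] [50.3 13.5] 85.4 z [31.6 60.8 66.2]
holder 2479 [ 441.8 -174.7] [198.4 558. ] 78.6 z [ 5.6 19.2 62.9]
spind 354 [ 438.8 -166.3] [177.5 550.7] 78.0 z [48.3 56.3 65. ]
spind 360 [ 405.1 -161.8] [177.9 484.8] 77.4 z [48.2 57.3 64.4]
spind 376 [ 363.1 -156.6] [179.1 403.7] 76.4 z [48.8 57.2 65. ]
screw 204 [329.8  14.6] [293.2  32.9] 13.6 z [ 8.6 22.6 31. ]
screw 3 [445.2  -1.4] [8.3 1.7] 67.0 z [7.4 8.5 9.7]
screw 3 [415.2  46.5] [8.6 1.7] 64.0 z [6.4 7.  7.2]
screw 6 [406.1  16.5] [ 9.7 13.5] 57.4 z [6.4 7.9 9.2]
screw 4 [396.2  49.1] [7.9 5.4] 47.1 z [6.3 7.4 8.4]
screw 3 [335.3  40.6] [3.7 7.5] 1.6 z [6.2 6.5 6.5]
screw 3 [314.8  53.8] [1.8 8.2] 64.3 z [6.1 7.  8.2]
```

```bash
python3 -m inch '35 -35 0 0 0 -7 1;35 -35 0 0 0 -7 1;35 -35 0 0 0 -7 1;35 -35 0 0 0 -7 1;35 -35 0 0 0 -7 1;35 -35 0 0 0 -7 1;35 -35 0 0 0 -7 1;35 -35 0 0 0 -7 1;35 -35 0 0 0 -7 1;35 -35 0 0 0 -7 1' 30
python3 -m inch '35 -35 0 0 0 -7 1;30 -40 0 0 0 -3.6 1;0 0 0 0 0 0 1;0 0 0 0 0 0 1;0 0 0 0 0 0 1;0 0 0 0 0 0 1;0 0 0 0 0 0 1;0 0 0 0 0 0 1;0 0 0 0 0 0 1;0 0 0 0 0 0 1'
cat >> h.py <<'E'
from scipy.spatial.transform import Rotation as R
def wpose(s,c):
    T=np.eye(4); T[:3,:3]=R.from_quat(s["tool_rot"]).as_matrix(); T[:3,3]=s["ee_pos"]; return T@c["mount"]
def rect(P,m,name,mn=20):
    n,l,st,ce=cv2.connectedComponentsWithStats(m.astype(np.uint8))
    for i in range(1,n):
        if st[i,4]<mn: continue
        q=P[l==i]; r=cv2.minAreaRect((q[:,:2]*1000).astype(np.float32))
        print(name,st[i,4],"px",np.round(ce[i]),np.round(r[0],1),np.round(r[1],1),round(r[2],1),"z",np.round(np.percentile(q[:,2],[5,50,95])*1000,1))
def yaw(s): # direction of tool y in world, deg
    y=R.from_quat(s["tool_rot"]).as_matrix()[:,1]; return np.degrees(np.arctan2(y[1],y[0]))
E
python3 - <<'E'
from h import *
s,c=grab("wrist"); print(s["ee_pos"],yaw(s),s["joint_pos"],s["force"])
cv2.imwrite("pics/w1.png",c["frame"]); np.save("w1.npy",(s,c),allow_pickle=True)
P=pts(c,wpose(s,c)); z=P[...,2]; v=c["z_map"]>0
rect(P,v&(z>.035)&(z<.1),"comb",30)
hsv=cv2.cvtColor(c["frame"],cv2.COLOR_BGR2HSV)
rect(P,v&(z<.1)&(hsv[...,1]<100)&(z>.006),"grey",200)
E
```

```text
time_s: 1.4
ee_pos: [0.5038, 0.2806, 0.2312]
tool_rot: [0.668, 0.744, 0.0, -0.0]
force: [-0.5, 0.6, -0.6]
finger_gap: 1.0
grasp_force: 0.0
time_s: 2.65
ee_pos: [0.5681, 0.2067, 0.2313]
tool_rot: [0.733, 0.681, 0.0, 0.0]
force: [0.8, 1.0, -0.3]
finger_gap: 0.998
grasp_force: 0.0
[0.56809454 0.20671126 0.23132454] -4.225089461225774 [-0.83008848  0.35540448  0.53269332  1.66139933 -0.19245741  1.17729481
 -0.32435244] [ 0.81645043  0.96870399 -0.32318483]
comb 743 px [504. 200.] [854.9 145.2] [ 21.1 113. ] 10.4 z [35.5 40.9 46. ]
comb 413 px [259. 195.] [572.7 167.1] [35.8 11.4] 85.6 z [42.6 61.4 62.7]
comb 551 px [321. 195.] [642.6 160.5] [36.  12.4] 85.6 z [38.9 60.8 62.6]
comb 549 px [186. 199.] [490.4 168. ] [36.2 12.3] 85.1 z [38.5 60.9 62.7]
grey 3612 px [500. 162.] [855.6 199.4] [ 44.2 226. ] 11.0 z [ 7.3 22.3 44.4]
grey 3569 px [236. 189.] [568.3 160.8] [ 93.  236.7] 85.7 z [ 6.7 12.7 61.6]
grey 1001 px [258. 186.] [572.8 166.7] [54.4 39.3] 87.3 z [ 8.1 28.4 62.4]
grey 1107 px [317. 188.] [642.  150.8] [70.4 39.5] 87.5 z [ 8.7 34.5 62.2]
grey 637 px [392. 252.] [746.1  54.8] [39.7 41.7] 43.8 z [ 7.6 12.3 13.7]
grey 796 px [499. 320.] [916.9 -71.3] [46.3 98.2] 43.3 z [ 8.4 12.7 15.1]
grey 232 px [325. 357.] [ 652.8 -129.9] [22.1 52. ] 81.5 z [6.4 8.5 9.8]
```

View pics/w1.png

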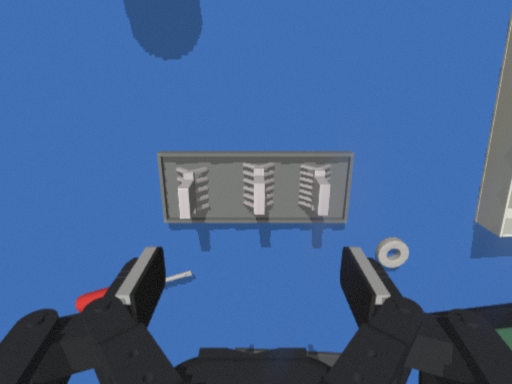

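The wrist view shows the tray with three combs at px (186,199), (259,195), (321,195), the screwdriver at (130,290) and the bearing at (392,252). Next comes a coarse holder position and a crop to count the teeth.

```bash
python3 - <<'E'
from h import *
c=np.load("top0.npy",allow_pickle=True).item()
P=pts(c,c["world_from_camera"]); z=P[...,2]; v=c["z_map"]>0
m=np.zeros(z.shape,bool); m[138:208,270:340]=1
hsv=cv2.cvtColor(c["frame"],cv2.COLOR_BGR2HSV)
rect(P,m&v&(z>.005)&(z<.1)&(hsv[...,1]<130),"hold")
rect(P,m&v&(z>.04)&(z<.1),"spin")
s,c=np.load("w1.npy",allow_pickle=True)
cv2.imwrite("pics/w1c.png",cv2.resize(c["frame"][145:230,155:355],(800,340),interpolation=cv2.INTER_CUBIC))
E
```

```text
hold 2399 px [301. 172.] [ 608.4 -208.5] [190.4 210.9] 81.6 z [ 6.7 21.8 62.5]
spin 357 px [305. 150.] [ 683.7 -218.3] [177.4  38.4] 82.4 z [47.7 56.3 64.8]
spin 367 px [303. 166.] [ 617.7 -209.5] [177.8  37.3] 81.6 z [46.4 57.2 64.2]
spin 381 px [300. 188.] [ 534.5 -198.1] [178.   36.1] 82.0 z [48.  57.  64.4]
```

View pics/w1c.png

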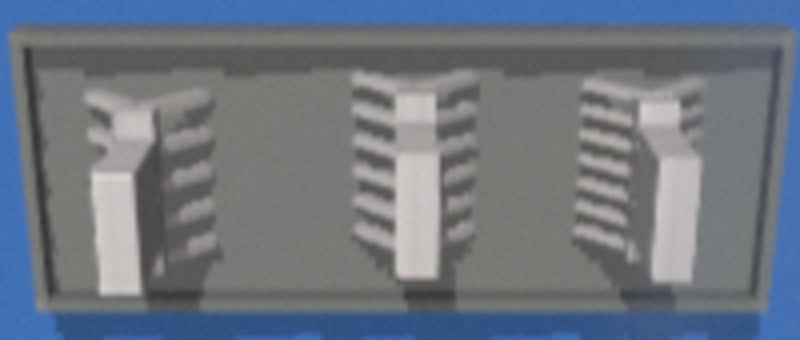

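The crop shows 5, 6 and 7 tooth pairs from left to right, so comb_c is at x=490, comb_b at x=573 and comb_a at x=643. Next I look at the front spindle from close by.

```bash
python3 -m inch '-4 -50 -2 0 0 -.5 1;-4 -50 -10 0 0 -.5 1;-4 -50 -10 0 0 -.5 1;-4 -50 -10 0 0 -.5 1;-4 -50 -10 0 0 -.5 1;-4 -50 -10 0 0 -.5 1;-4 -50 -10 0 0 -.5 1;-4 -50 -10 0 0 -.5 1;0 -7 0 0 0 0 1;0 0 0 0 0 0 1'
python3 - <<'E'
from h import *
s,c=grab("wrist"); print(s["ee_pos"],yaw(s),s["joint_pos"],s["dq"])
np.save("w2.npy",(s,c),allow_pickle=True)
P=pts(c,wpose(s,c)); z=P[...,2]; v=c["z_map"]>0
cv2.imwrite("pics/w2.png",c["frame"])
rect(P,v&(z>.045)&(z<.07)&(P[...,0]<.575),"spin",100)
# profile along spindle: crest top heights
a=np.radians(-8.2); ex=np.array([np.cos(a),np.sin(a)]); ey=np.array([-np.sin(a),np.cos(a)])
q=P[v][:,:]; d=q[:,:2]-[.5342,-.1978]; X=d@ex; Y=d@ey
m=(abs(X)<.03)&(q[:,2]>.02)&(abs(Y)<.07)
X=X[m]*1e3;Y=Y[m]*1e3;Z=q[m][:,2]*1e3
for y in range(-66,67,2):
    k=(abs(Y-y)<1)&(abs(X)<6)
    if k.any(): print(y,k.sum(),round(np.median(Z[k]),1),end=' | ')
# x centre of crest points
k=(Z>52)&(abs(Y)<45); print("\nX mean",np.median(X[k]),np.percentile(X[k],[2,98]), np.percentile(Z[k],[50,98]))
for lo,hi in((-45,-15),(-15,15),(15,45)):
    kk=(Z>48)&(Y>lo)&(Y<hi); print(lo, (np.percentile(X[kk],2)+np.percentile(X[kk],98))/2)
E
```

```text
time_s: 3.95
ee_pos: [0.5362, -0.2003, 0.1594]
tool_rot: [0.756, 0.654, 0.0, -0.0]
force: [0.3, 0.7, 0.4]
finger_gap: 1.0
grasp_force: 0.0
[ 0.53624383 -0.20027854  0.15940311] -8.270892583999125 [-0.23772989  0.39460937  0.6642145   1.82145693 -0.282174    1.02125558
  0.39396563] [-0.03251671 -0.00749544 -0.02597696  0.00071029 -0.0044687   0.00168097
 -0.00319787]
spin 7424 px [250. 169.] [ 534.5 -199.8] [178.5  35.8] 82.2 z [49.3 56.6 62.1]
-66 23 57.7 | -64 9 57.5 | -62 4 62.1 | -60 43 61.7 | -58 49 58.9 | -56 10 57.6 | -54 5 62.2 | -52 40 61.7 | -50 54 58.5 | -48 15 57.6 | -46 6 62.0 | -44 39 62.0 | -42 55 58.5 | -40 22 57.4 | -38 1 61.0 | -36 37 61.7 | -34 56 58.8 | -32 20 57.4 | -30 8 62.0 | -28 34 62.1 | -26 54 58.6 | -24 28 57.2 | -22 1 61.2 | -20 40 61.8 | -18 55 58.6 | -16 29 57.5 | -14 1 58.7 | -12 37 62.1 | -10 51 58.5 | -8 31 57.6 | -6 4 58.4 | -4 38 62.1 | -2 49 58.3 | 0 33 57.4 | 2 5 58.2 | 4 45 62.0 | 6 54 58.4 | 8 913 238.5 | 10 617 242.1 | 12 45 62.4 | 14 54 58.0 | 16 32 57.3 | 18 13 57.5 | 20 46 62.0 | 22 50 57.9 | 24 39 57.4 | 26 16 57.9 | 28 41 62.0 | 30 48 58.2 | 32 37 57.3 | 34 22 58.6 | 36 41 61.7 | 38 48 57.9 | 40 39 57.0 | 42 21 58.0 | 44 45 62.1 | 46 46 57.7 | 48 43 57.1 | 50 24 58.0 | 52 41 62.4 | 54 47 57.8 | 56 39 57.6 | 58 45 57.7 | 60 33 57.1 | 62 42 57.6 | 64 45 57.1 | 66 35 57.1 | 
X mean -0.6118977063137268 [-29.06335147  28.73538956] [239.81833188 249.5509374 ]
-45 0.7829378715695094
-15 -0.10751102697481407
15 -0.06657230635056344
```

View pics/w2.png

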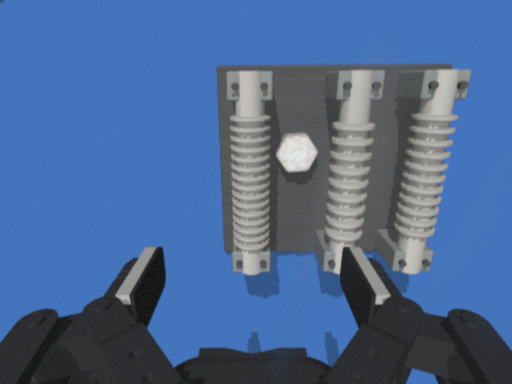

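Along the front spindle the crests lie 8 mm apart (px column 250, rows 115–245), with a groove centre near Y≈0. That makes comb_a the one to try first. I fetch it with the jaws partly open, clear of comb_b.

```bash
python3 -m inch '10.6 36 0 0 0 .4 0;10.6 36 0 0 0 .4 0;10.6 36 0 0 0 .4 0;10.6 36 0 0 0 .4 0;10.6 36 0 0 0 .4 0;10.6 36 0 0 0 .4 0;10.6 36 0 0 0 .4 0;10.6 36 0 0 0 .4 0;10.6 36 0 0 0 .4 0;10.6 36 0 0 0 .4 0'
python3 -m inch '0 0.8 -10 0 0 0 0;0 0 -20 0 0 0 0;0 0 -20 0 0 0 0;0 0 -15 0 0 0 0;0 0 -5 0 0 0 0;0 0 0 0 0 0 0;0 0 0 0 0 0 0;0 0 0 0 0 0 0;0 0 0 0 0 0 0;0 0 0 0 0 0 0'
python3 - <<'E'
from h import *
s,c=grab("wrist"); print(s["ee_pos"],yaw(s),s["force"],s["joint_pos"])
P=pts(c,wpose(s,c)); z=P[...,2]; v=c["z_map"]>0
cv2.imwrite("pics/w3.png",c["frame"])
rect(P,v&(z>.05)&(z<.07)&(P[...,1]>.13),"comb",100)
E
```

```text
time_s: 5.25
ee_pos: [0.6416, 0.1641, 0.1596]
tool_rot: [0.731, 0.682, 0.001, -0.001]
force: [0.6, 0.3, -0.2]
finger_gap: 0.502
grasp_force: 0.0
time_s: 6.5
ee_pos: [0.6422, 0.1606, 0.0895]
tool_rot: [0.733, 0.681, 0.0, 0.0]
force: [-0.2, -0.1, -0.1]
finger_gap: 0.502
grasp_force: 0.0
[0.64215635 0.16061625 0.08953535] -4.216538043339122 [-0.24885805 -0.06270389 -0.11758654] [-0.66914047  0.60492819  0.51357966  1.65291273 -0.34444602  0.97467059
 -0.10967798]
comb 1470 px [141. 218.] [572.9 166.5] [36.7 12.9] 86.5 z [51.9 61.4 62.6]
comb 1128 px [253. 220.] [642.9 160.5] [35.9 11.7] 85.6 z [55.7 61.6 62.7]
comb 1636 px [ 14. 227.] [491.2 167.4] [37.2 13.9] 82.3 z [51.2 60.6 62.5]
```

View pics/w3.png

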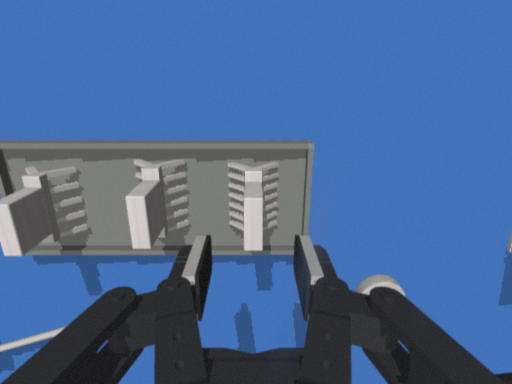

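The jaws, at px columns 200 and 315, straddle comb_a's tab at (253,220). I lower and grip.

```bash
python3 -m inch '0.5 0 -15 0 0 0 0;0 0 -15 0 0 0 0;0 0 -15 0 0 0 0;0 0 -12 0 0 0 0;0 0 -4.5 0 0 0 0;0 0 0 0 0 0 0;0 0 0 0 0 0 -1;0 0 0 0 0 0 -1;0 0 0 0 0 0 -1;0 0 0 0 0 0 -1' 40
python3 -m inch '0 0 0 0 0 0 -1;0 0 0 0 0 0 -1;0 0 5 0 0 0 -1;0 0 12 0 0 0 -1;0 0 20 0 0 0 -1;0 0 20 0 0 0 -1;0 0 20 0 0 0 -1;0 0 14 0 0 0 -1;0 0 0 0 0 0 -1;0 0 0 0 0 0 -1'
python3 - <<'E'
from h import *
s,c=grab("wrist"); print(s["ee_pos"],yaw(s),s["force"],s["moment"])
Tw=wpose(s,c); P=pts(c,Tw); z=P[...,2]; v=c["z_map"]>0
# comb in tool frame
T=np.eye(4); T[:3,:3]=R.from_quat(s["tool_rot"]).as_matrix(); T[:3,3]=s["ee_pos"]
Q=pts(c,c["mount"])
m=v&(abs(Q[...,1])<.011)&(abs(Q[...,0])<.04)&(Q[...,2]<-.02)&(Q[...,2]>-.045)
rect(Q,m,"tab tool",50)
cv2.imwrite("pics/w4.png",c["frame"])
E
```

```text
time_s: 7.8
ee_pos: [0.6431, 0.1606, 0.0285]
tool_rot: [0.733, 0.681, 0.001, 0.0]
force: [-0.1, -0.5, 3.2]
finger_gap: 0.13
grasp_force: 43.1
time_s: 9.05
ee_pos: [0.642, 0.1606, 0.1182]
tool_rot: [0.733, 0.681, -0.001, -0.0]
force: [-0.5, -0.1, -0.8]
finger_gap: 0.134
grasp_force: 42.7
[0.64196558 0.16058049 0.11821638] -4.214369533024467 [-0.45945718 -0.0571583  -0.8250233 ] [-0.01079507  0.0086642  -0.00751882]
tab tool 3541 px [252. 278.] [-0.4 -0.1] [36.9 22. ] 0.5 z [-39.6 -33.1 -23.4]
```

View pics/w4.png

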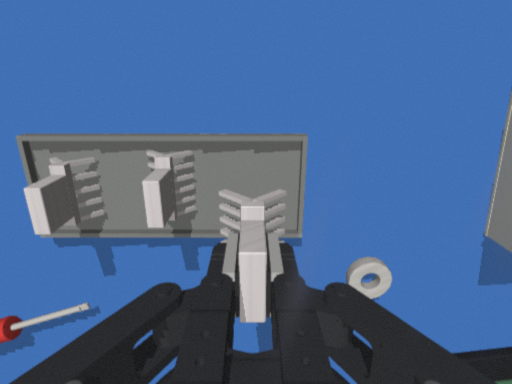

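comb_a is held square and centred at px (252,278). I refine the groove phase and spindle axis from the saved close view.

```bash
python3 - <<'E'
from h import *
s,c=np.load("w2.npy",allow_pickle=True)
P=pts(c,wpose(s,c)); q=P[c["z_map"]>0]
a=np.radians(-8.0); ex=np.array([np.cos(a),np.sin(a)]); ey=np.array([-np.sin(a),np.cos(a)])
d=(q[:,:2]-[.5342,-.1978])*1e3; X=d@ex; Y=d@ey; Z=q[:,2]*1e3
# axis: fit circle x-centre per slice from crest points (r=17)
k=(abs(X)<22)&(abs(Y)<55)&(Z>46)&(Z<64)
r=np.hypot(X,Z-45.5)
for y0 in range(-50,51,20):
    m=k&(abs(Y-y0)<10)
    best=max(((np.sum(abs(np.hypot(X[m]-x0,Z[m]-z0)-17)<.4),x0,z0) for x0 in np.arange(-4,4,.25) for z0 in np.arange(43,48,.5)))
    print(y0,best)
m=k&(abs(X)<8)&(r>16.3)
ph=np.angle(np.mean(np.exp(2j*np.pi*Y[m]/8)))/2/np.pi*8; print("crest phase",ph,m.sum())
print(np.histogram((Y[m]-ph+4)%8-4,bins=np.arange(-4,4.1,.5))[0])
m2=k&(abs(X)<20); print("thread extent",np.percentile(Y[m],[0,.5,99.5,100]))
h=(abs(X)<20)&(Z>46)&(Z<64)&(abs(Y)<110); print("ends",np.percentile(Y[h],[.1,99.9]))
# plate extent along y and x
pl=(Z>5)&(Z<12)&(X>-35)&(X<190)&(abs(Y)<120); print("plate",np.percentile(X[pl],[.3,99.7]),np.percentile(Y[pl],[.3,99.7]))
E
```

```text
-50 (np.int64(119), np.float64(0.75), np.float64(45.5))
-30 (np.int64(145), np.float64(0.75), np.float64(45.5))
-10 (np.int64(151), np.float64(0.75), np.float64(45.5))
10 (np.int64(159), np.float64(0.75), np.float64(45.5))
30 (np.int64(152), np.float64(0.75), np.float64(45.5))
50 (np.int64(138), np.float64(0.5), np.float64(45.5))
crest phase -3.9402124348802694 670
[  0   0   0   0   2  66 133 123 156 125  60   5   0   0   0   0]
thread extent [-53.22182043 -53.0269451   53.12536     53.22574323]
ends [-90.39328289  87.28108188]
plate [-28.8218055  171.48556764] [-94.3260199   93.19944705]
```

```bash
python3 -m inch '-10.7 -35.8 0 0 0 -.38 -1;-10.7 -35.8 0 0 0 -.38 -1;-10.7 -35.8 0 0 0 -.38 -1;-10.7 -35.8 0 0 0 -.38 -1;-10.7 -35.8 0 0 0 -.38 -1;-10.7 -35.8 0 0 0 -.38 -1;-10.7 -35.8 0 0 0 -.38 -1;-10.7 -35.8 0 0 0 -.38 -1;-10.7 -35.8 0 0 0 -.38 -1;-10.7 -35.8 0 0 0 -.38 -1'
python3 -m inch '0 0 -10 0 0 0 -1;0 0 -12 0 0 0 -1;0 0 -10 0 0 0 -1;0 0 -4 0 0 0 -1;0 0 0 0 0 0 -1;0 0 0 0 0 0 -1;0 0 0 0 0 0 -1;0 0 0 0 0 0 -1;0 0 0 0 0 0 -1;0 0 0 0 0 0 -1'
python3 -c "
from h import *
s=manip.sense(); print(s['ee_pos']*1e3,yaw(s),s['force'],s['moment'],R.from_quat(s['tool_rot']).as_matrix()[:,2])"
```

```text
time_s: 10.35
ee_pos: [0.5346, -0.1984, 0.1181]
tool_rot: [0.755, 0.656, -0.0, -0.001]
force: [0.4, 0.6, -0.8]
finger_gap: 0.134
grasp_force: 42.6
time_s: 11.6
ee_pos: [0.5356, -0.1975, 0.0829]
tool_rot: [0.755, 0.656, 0.0, 0.0]
force: [-0.2, 1.1, -1.5]
finger_gap: 0.135
grasp_force: 42.6
[ 535.60736124 -197.48989306   82.88972675] -8.02351235589162 [-0.24978808  1.13839597 -1.50466903] [0.00523371 0.02761012 0.01325071] [ 2.05087866e-04 -4.44993104e-05 -9.99999978e-01]
```

```bash
python3 -m inch '-.6 -.3 -1 0 0 0 -1;0 0 -1 0 0 0 -1;0 0 -1 0 0 0 -1;0 0 -.7 0 0 0 -1;0 0 -.5 0 0 0 -1;0 0 -.5 0 0 0 -1;0 0 -.5 0 0 0 -1;0 0 0 0 0 0 -1;0 0 0 0 0 0 -1;0 0 0 0 0 0 -1'
python3 -c "
from h import *
s=manip.sense(); print(s['ee_pos']*1e3,yaw(s),s['force'],s['moment'])"
```

```text
time_s: 12.85
ee_pos: [0.535, -0.1978, 0.0776]
tool_rot: [0.755, 0.656, 0.0, 0.0]
force: [-0.9, -0.2, -1.1]
finger_gap: 0.129
grasp_force: 42.6
[ 535.00146831 -197.75761112   77.64331634] -8.022735001553087 [-0.91736313 -0.18845068 -1.11122278] [-0.05014765  0.0529298  -0.00314946]
```

```bash
python3 -m inch '0 0 -.4 0 0 0 -1;0 0 -.4 0 0 0 -1;0 0 -.4 0 0 0 -1;0 0 -.4 0 0 0 -1;0 0 0 0 0 0 -1;0 0 0 0 0 0 -1;0 0 0 0 0 0 -1;0 0 0 0 0 0 -1;0 0 0 0 0 0 -1;0 0 0 0 0 0 -1'
python3 -c "
from h import *
s=manip.sense(); print(s['ee_pos']*1e3,yaw(s),s['force'],s['moment'])"
```

```text
time_s: 14.1
ee_pos: [0.535, -0.1978, 0.076]
tool_rot: [0.755, 0.656, 0.0, 0.0]
force: [-0.5, 0.6, -0.9]
finger_gap: 0.131
grasp_force: 42.6
[ 534.97348847 -197.76094328   76.04990784] -8.021985111641506 [-0.53903924  0.58488403 -0.8857306 ] [-0.0290176   0.03515246  0.03260462]
```

In the groove with no load. I continue gently.

```bash
python3 -m inch '0 0 -.4 0 0 0 -1;0 0 -.4 0 0 0 -1;0 0 -.4 0 0 0 -1;0 0 -.4 0 0 0 -1;0 0 -.4 0 0 0 -1;0 0 0 0 0 0 -1;0 0 0 0 0 0 -1;0 0 0 0 0 0 -1;0 0 0 0 0 0 -1;0 0 0 0 0 0 -1'
python3 -c "
from h import *
s=manip.sense(); print(s['ee_pos']*1e3,yaw(s),s['force'],s['moment'])"
```

```text
time_s: 15.35
ee_pos: [0.535, -0.1977, 0.074]
tool_rot: [0.755, 0.656, 0.0, 0.0]
force: [0.3, -0.1, -0.6]
finger_gap: 0.136
grasp_force: 42.6
[ 535.00268306 -197.74944324   74.04431513] -8.021802942660047 [ 0.30857666 -0.1334012  -0.56049587] [-0.06663868  0.02568569  0.03013762]
```

```bash
python3 -m inch '0 0 -.4 0 0 0 -1;0 0 -.4 0 0 0 -1;0 0 -.4 0 0 0 -1;0 0 -.4 0 0 0 -1;0 0 0 0 0 0 -1;0 0 0 0 0 0 -1;0 0 0 0 0 0 -1;0 0 0 0 0 0 -1;0 0 0 0 0 0 -1;0 0 0 0 0 0 -1'
python3 -c "
from h import *
s=manip.sense(); print(s['ee_pos']*1e3,yaw(s),s['force'],s['moment'])"
```

```text
time_s: 16.6
ee_pos: [0.535, -0.1977, 0.0725]
tool_rot: [0.755, 0.656, 0.0, 0.0]
force: [1.5, 0.1, -1.9]
finger_gap: 0.134
grasp_force: 42.6
[ 535.00301153 -197.73272054   72.4534969 ] -8.017337072548182 [ 1.4562865   0.07262288 -1.86548178] [ 0.04934854 -0.00321329 -0.04003547]
```

```bash
python3 -m inch '0 0 -.3 0 0 0 -1;0 0 -.3 0 0 0 -1;0 0 -.3 0 0 0 -1;0 0 -.2 0 0 0 -1;0 0 0 0 0 0 -1;0 0 0 0 0 0 -1;0 0 0 0 0 0 -1;0 0 0 0 0 0 -1;0 0 0 0 0 0 -1;0 0 0 0 0 0 -1'
python3 -c "
from h import *
s=manip.sense(); print(s['ee_pos']*1e3,yaw(s),s['force'],s['moment'])"
```

```text
time_s: 17.85
ee_pos: [0.535, -0.1978, 0.0713]
tool_rot: [0.755, 0.656, 0.0, 0.0]
force: [-1.2, 0.5, -1.6]
finger_gap: 0.136
grasp_force: 42.6
[ 534.9714744  -197.76075383   71.33759033] -8.022465621267683 [-1.15899237  0.49888874 -1.62117161] [-0.03707061  0.00416914 -0.00066139]
```

```bash
python3 -m inch '0 0 -.2 0 0 0 -1;0 0 -.2 0 0 0 -1;0 0 0 0 0 0 -1;0 0 0 0 0 0 -1;0 0 0 0 0 0 -1;0 0 0 0 0 0 -1;0 0 0 0 0 0 -1;0 0 0 0 0 0 -1;0 0 0 0 0 0 -1;0 0 0 0 0 0 -1'
python3 -c "
from h import *
s=manip.sense(); print(s['ee_pos']*1e3,yaw(s),s['force'],s['moment'])"
```

```text
time_s: 19.1
ee_pos: [0.535, -0.1978, 0.0711]
tool_rot: [0.755, 0.656, 0.0, 0.0]
force: [-2.1, -0.1, 4.7]
finger_gap: 0.134
grasp_force: 43.5
[ 535.04833692 -197.78552252   71.14726873] -8.02018912329822 [-2.14780608 -0.12331184  4.66317857] [ 0.21496137  0.35153526 -0.01137886]
```

Contact came at 71.1 mm, which matches the fully home height of about 70.9. I ease in x toward the push, then let go.

```bash
python3 -m inch '-.2 0 0 0 0 0 -1;-.1 0 0 0 0 0 -1;0 0 0 0 0 0 -1;0 0 -.2 0 0 0 -1;0 0 0 0 0 0 -1;0 0 0 0 0 0 -1;0 0 0 0 0 0 -1;0 0 0 0 0 0 -1;0 0 0 0 0 0 -1;0 0 0 0 0 0 -1'
python3 -c "
from h import *
s=manip.sense(); print(s['ee_pos']*1e3,yaw(s),s['force'],s['moment'])"
```

```text
time_s: 20.35
ee_pos: [0.535, -0.1978, 0.0711]
tool_rot: [0.755, 0.656, 0.0, 0.0]
force: [-1.8, 0.9, 6.2]
finger_gap: 0.129
grasp_force: 43.7
[ 535.04343039 -197.8066572    71.13982346] -8.020908881743336 [-1.75418606  0.90511582  6.20529839] [ 0.24935807  0.3300058  -0.01358448]
```

```bash
python3 -m inch '0 0 .2 0 0 0 -1;0 0 0 0 0 0 -.6;0 0 0 0 0 0 -.4;0 0 0 0 0 0 -.2;0 0 0 0 0 0 0;0 0 0 0 0 0 0;0 0 0 0 0 0 0;0 0 5 0 0 0 0;0 0 12 0 0 0 0;0 0 20 0 0 0 0'
python3 -m inch '0 0 30 0 0 0 0;0 0 30 0 0 0 0;0 0 25 0 0 0 0;0 0 0 0 0 0 0;0 0 0 0 0 0 0;0 0 0 0 0 0 0;0 0 0 0 0 0 0;0 0 0 0 0 0 0;0 0 0 0 0 0 0;0 0 0 0 0 0 0'
python3 - <<'E'
from h import *
s,c=grab("wrist"); print(s["ee_pos"],yaw(s),s["force"])
P=pts(c,wpose(s,c)); z=P[...,2]; v=c["z_map"]>0
rect(P,v&(z>.075)&(z<.11),"comb",50)
cv2.imwrite("pics/w5.png",c["frame"])
m=v&(z>.09)&(z<.11); d=P[m][:,:2]-[.535,-.1978]; print("tab top z",np.percentile(P[m][:,2],[50,95]))
E
```

```text
time_s: 21.6
ee_pos: [0.5345, -0.1977, 0.1087]
tool_rot: [0.755, 0.656, -0.0, -0.0]
force: [0.6, -0.1, -0.4]
finger_gap: 0.498
grasp_force: 0.0
time_s: 22.85
ee_pos: [0.5347, -0.1978, 0.1929]
tool_rot: [0.755, 0.656, -0.0, 0.0]
force: [0.3, 0.4, 0.7]
finger_gap: 0.501
grasp_force: 0.0
[ 0.53467766 -0.19777356  0.19290071] -8.022593550340401 [0.29017985 0.41003737 0.6998387 ]
comb 756 px [253. 185.] [ 535.4 -197.9] [36.1 11.8] 82.3 z [ 84.5 104.  105.2]
tab top z [0.10411836 0.10519582]
```

View pics/w5.png

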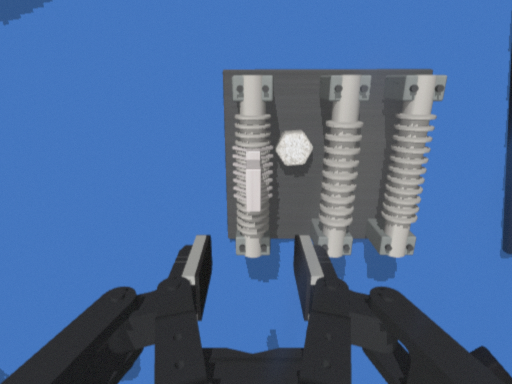

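The comb stands at px (253,185), square to the spindle. Its tab top at 104.1 mm is the seated height: 103.4 mm plus the camera's 0.6 mm bias. The nut is unmoved. I hand in.

```bash
python3 -c "
from plant import manip
print(manip.hand_in())"
```

```text
the job is handed in; nothing more can be done
None
```

comb_a (8 mm pitch) stands fully seated, upright and released near the middle of the front spindle's thread; I chose it by measuring the 8 mm crest spacing in the camera view and it went home on the first try with about 6 N of push, so comb_b and comb_c were never tried and stand untouched in the tray. The job was handed in at about 23 s.

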